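Pack and stack the lunch tubs

ROBOT

A 6-joint arm with a two-finger parallel gripper is mounted at the origin on a cart in front of the work surface, level with it; the furniture and walls round the work are solid. World frame = base frame: x ahead of the robot, y to its left, z up, the work surface at z = 0. Lengths are in m, angles in rad, forces in N, time in s.
With the tool pointing down it reaches from about 0.325 to 0.775 m from the base axis. Payload 9.3 kg.
Tool frame: the origin (TCP) lies at the very end of the fingers, on their centre line; the grasp point (between the pads) lies 19 mm behind it; x points along the fingers, y is the direction in which the jaws open and shut, and the axes are right-handed (so a half turn about x gives the same grasp; the last joint's range is limited). The gripper opens to 85 mm and grips with 20 to 120 N. Pads are 22 mm wide; open, the fingers measure 114 mm over their backs; the gripper's body (76 mm by 85 mm) begins 54 mm behind the grasp point. The pads swing forward as they close: fully open they stand 13 mm farther back than shut.
Start: joints at [-0.153, 0.259, 0.021, 1.334, 0, 1.418], TCP at [0.55, -0, 0.204] pointing down, gripper open.
Joint ranges: [-3.04, 3.04], [-0.91, 1.82], [-1.04, 1.36], [-1.92, 1.95], [-1.52, 1.45], [-3.14, 3.14]. Speed limits (rad/s): [2.22, 2.22, 2.79, 3.14, 3.14, 3.14].

INTERFACE

Orientations are given as a unit quaternion [w, x, y, z].
In Python, from bench import robot, jaws, grab_frame, camera_info gives the robot as it stands. Calls block until the motion is done:
- robot.reach(position, orientation): joint-space move of the TCP to a pose.
- robot.servo_line(position, attitude=None, v=0.15): straight line of the TCP; attitude=None keeps the orientation; v is the mean speed in m/s.
- robot.set_joints(angles): joint-space move.
- jaws.gripper_to(opening, strength=None): finger opening in m; strength is the grip in N (None keeps the last); returns when the fingers have stopped.
- robot.wait(seconds).
- robot.solve_ik(position, orientation): joint angles nearest the present ones, or None.
- grab_frame(name): name is "scene" or "side" or "wrist"; returns (picture, depth): 420x560x3 uint8, red, green, blue; 420x560 float32, m along the optical axis (not along the pixel's ray), 0 where there is no reading.
- camera_info(name): a dict with "fx", "fy", "cx", "cy" (pixels), "T" (4x4, takes a point from camera to world coordinates). Camera axes: x right, y up, looking along -z (the intrinsics and any distortion apply to the point x, -y, -z); pixel columns grow to the right and rows downward; lengths in m; the calibration is good to about 2 mm. The wrist camera is an equidistant fisheye: a pixel r from the principal point sees the ray r / f radians off the axis. A picture is of the moment at which its call begins: read the wrist's pose just before it. camera_info takes no time and is no camera call; for the wrist camera it gives the pose at the moment of the call.
A pose or a line that the arm cannot do raises robot.PlanningError and nothing moves.
- robot.job_done(): hands the job in, once; it reports no verdict.
Readings, each from a call of its own:
- robot.get_clock(): time.
- robot.get_joints(): joint angles.
- robot.get_joint_velocities(): joint speeds.
- robot.get_effort(): joint torques, N m.
- robot.get_tool_pos(): TCP position.
- robot.get_tool_rot(): TCP orientation.
- robot.get_force(): force on the tool from outside, world axes, zero at the start.
- robot.get_torque(): the same for the moment, N m.
- robot.get_gripper_width(): finger opening in m.
Only numpy, scipy, OpenCV 4.12 (cv2) and the standard library are available. Lean on these libraries where they do the work, as an engineer would, in place of code of your own. Each camera call takes 0.05 s, during which the arm holds its last target.

TASK

Pack the lunch tower where the open tub stands: put the small carton into the open tub the right way up, close the tub with its loose lid, then stack the deep lidded tub on that lid and the shallow lidded tub on top, each with its corner feet seated in the recesses of the lid below. Leave the open tub roughly where it is, and do not knock over or push away the pepper mill and the two jars.

Things in the scene. Friction and masses are not known exactly. Their poses are not given: they have to be found in the camera images.
- open_tub: white open-topped tub, 132 x 62 mm, 62 mm high, on 5 mm corner feet. Origin: centre of its underside, on the worktop; x along the 132 mm side, z up; a half turn makes no difference. Walls and floor 4 mm: inside 124 x 54 mm, plain, floor at z = 9 mm, rim at z = 62 mm. 0.35 to 0.7 kg.
- carton: small rigid cardboard carton, 60 x 36 x 42 mm (x, y, z), 0.04 to 0.09 kg. Origin: centre of its underside. It fits the open tub with its 60 mm side along the tub's length; held by its two end faces (60 mm apart) the fingers have 32 mm to the tub's end walls; beside its long faces there are only 9 mm.
- loose_lid: grey lid, loose, right way up, 16 mm high: plug 119 x 49 mm below (z 0 to 6 mm, 2.5 mm play in the open tub), straight-sided plate 132 x 62 mm above (z 6 to 16). Origin: centre of its underside; x along the 132 mm side. In its top four square recesses 16 mm wide, 6.5 mm deep, at x = +-51, y = +-18 mm. Closed, its origin is 56 mm above the open tub's origin. 5 mm pull tabs at the short ends. 0.1 kg.
- deep_tub: deep closed tub, white, grey lid fixed flush on it: 132 x 62 mm, 70 mm high, straight sides. Origin: centre of the underside of its feet; x along the 132 mm side. Four tapered feet, 5 mm high, 8 mm (bottom) to 12 mm wide, at x = +-51, y = +-18 mm. Top has recesses as the loose lid's. Seated, its origin is 11 mm above the loose lid's origin. 0.2 to 0.42 kg.
- shallow_tub: shallow closed tub: as the deep one (132 x 62 mm, same feet, recesses, fixed grey lid) but 42 mm high. Origin: centre of the underside of its feet; x along the 132 mm side. Seated, its origin is 65 mm above the deep tub's origin. 0.14 to 0.28 kg.
- mill: bystander: wooden pepper mill, 58 mm across, 170 mm tall, loose; origin at the centre of its underside
- jar: bystander: food jar with a dark lid, 62 mm across, 101 mm tall, loose; origin at the centre of its underside
- spice_jar: bystander: spice jar with a green cap, 46 mm across, 106 mm tall, loose; origin at the centre of its underside
Mind the look-alikes: they are no part of the job. There is more than one size of the carton; the job needs the larger.

How it is judged:
On the way, in this order (a step that is already met when the one before it is completed fails the run):
1. the carton lies flat on the floor inside the open tub, released (x of carton in the frame of open_tub between -0.036 and 0.036 m and y of carton in the frame of open_tub between -0.012 and 0.012 m and z of carton in the frame of open_tub between 0.005 and 0.013 m and angle between carton's own z axis and vertical below 0.15 rad and contact force between carton and the fingers below 0.05 N), for 0.2 s.
2. the loose lid sits down on the open tub all round, released (x of loose_lid in the frame of open_tub between -0.005 and 0.005 m and y of loose_lid in the frame of open_tub between -0.005 and 0.005 m and z of loose_lid in the frame of open_tub between 0.053 and 0.058 m and angle between the x axis of loose_lid and the x axis of open_tub, either way round below 0.08 rad and angle between loose_lid's own z axis and vertical below 0.03 rad and contact force between loose_lid and the fingers below 0.05 N), for 0.2 s.
3. the deep tub is seated by its feet in the lid's recesses, released (x of deep_tub in the frame of loose_lid between -0.005 and 0.005 m and y of deep_tub in the frame of loose_lid between -0.005 and 0.005 m and z of deep_tub in the frame of loose_lid between 0.008 and 0.013 m and angle between the x axis of deep_tub and the x axis of loose_lid, either way round below 0.08 rad and angle between deep_tub's own z axis and vertical below 0.03 rad and contact force between deep_tub and the fingers below 0.05 N), for 0.2 s.
At the end, for the whole second after the job is handed in: Carton flat on the tub floor; lid closed on the tub; deep tub seated on the lid, shallow tub on the deep one: each within 5 mm and 0.08 rad of the one below, level to 0.03 rad, at seated height (+2/-3 mm); open tub upright, moved under 50 mm; all released and at rest (x of carton in the frame of open_tub between -0.036 and 0.036 m and y of carton in the frame of open_tub between -0.012 and 0.012 m and z of carton in the frame of open_tub between 0.005 and 0.013 m and angle between carton's own z axis and vertical below 0.15 rad and x of loose_lid in the frame of open_tub between -0.005 and 0.005 m and y of loose_lid in the frame of open_tub between -0.005 and 0.005 m and z of loose_lid in the frame of open_tub between 0.053 and 0.058 m and angle between the x axis of loose_lid and the x axis of open_tub, either way round below 0.08 rad and angle between each of loose_lid, deep_tub, shallow_tub, open_tub's own z axis and vertical below 0.03 rad and x of deep_tub in the frame of loose_lid between -0.005 and 0.005 m and y of deep_tub in the frame of loose_lid between -0.005 and 0.005 m and z of deep_tub in the frame of loose_lid between 0.008 and 0.013 m and angle between the x axis of deep_tub and the x axis of loose_lid, either way round below 0.08 rad and x of shallow_tub in the frame of deep_tub between -0.005 and 0.005 m and y of shallow_tub in the frame of deep_tub between -0.005 and 0.005 m and z of shallow_tub in the frame of deep_tub between 0.062 and 0.067 m and angle between the x axis of shallow_tub and the x axis of deep_tub, either way round below 0.08 rad and linear speed of each of open_tub, carton, loose_lid, deep_tub, shallow_tub below 0.02 m/s and distance of open_tub from where it was at the start of the episode below 0.05 m); the robot touches nothing.
It fails at once if the pepper mill is tipped over or pushed more than 40 mm (distance of mill from where it was at the start of the episode above 0.04 m or angle between mill's own z axis and vertical above 0.4 rad).
It fails at once if the food jar is tipped over or pushed more than 40 mm (distance of jar from where it was at the start of the episode above 0.04 m or angle between jar's own z axis and vertical above 0.4 rad).
It fails at once if the spice jar is tipped over or pushed more than 40 mm (distance of spice_jar from where it was at the start of the episode above 0.04 m or angle between spice_jar's own z axis and vertical above 0.4 rad).
It also fails if it takes over 72 s, if anything falls off the work surface, if the arm or the gripper's body presses on something with over 40 N, if the wrist force passes 120 N, or if a joint passes its speed limit or range.

## Working session

There is one attempt and no reset: what is moved stays moved. The work goes in short steps, each a Python script; the robot and the scene stay as the last script left them, time stands still between calls to the robot, and variables do not carry over. Pictures are saved under pics/ and viewed, and the job is handed in when it is done.

```bash
ls; mkdir -p pics
python3 - <<'E'
from bench import robot,jaws,grab_frame,camera_info
import cv2,numpy as np
for n in ["scene","side","wrist"]:
    ci=camera_info(n); p,d=grab_frame(n)
    cv2.imwrite(f"pics/{n}0.png",p[:,:,::-1]); np.savez(f"{n}0.npz",p=p,d=d,**{k:v for k,v in ci.items() if k in("fx","fy","cx","cy","T")})
    print(n,ci)
print(robot.get_clock(),robot.get_tool_rot(),robot.get_gripper_width())
E
```

```text
pics
scene {'fx': 413.6299293270459, 'fy': 413.6299293270459, 'cx': 280.4508887563738, 'cy': 210.87104134748893, 'T': array([[ 4.41502180e-01,  6.29252749e-01, -6.39622392e-01,
        -5.78609108e-02],
       [-8.97259684e-01,  3.08879679e-01, -3.15465377e-01,
        -3.16324420e-01],
       [-9.41096970e-04,  7.13186036e-01,  7.00974173e-01,
         7.13342412e-01],
       [ 0.00000000e+00,  0.00000000e+00,  0.00000000e+00,
         1.00000000e+00]])}
side {'fx': 444.9434344863531, 'fy': 444.9434344863531, 'cx': 270.87410144195906, 'cy': 207.9939161588014, 'T': array([[-7.87241404e-01,  2.66928498e-01, -5.55877819e-01,
         5.81479672e-02],
       [-6.16644641e-01, -3.39899117e-01,  7.10083078e-01,
         5.96486646e-01],
       [ 5.99029304e-04,  9.01785877e-01,  4.32182686e-01,
         4.01641465e-01],
       [ 0.00000000e+00,  0.00000000e+00,  0.00000000e+00,
         1.00000000e+00]])}
wrist {'fx': 325.19226210127806, 'fy': 325.19226210127806, 'cx': 278.59944867118014, 'cy': 204.74991323469453, 'T': array([[ 9.99998639e-01,  1.25124799e-03,  1.07528426e-03,
         5.49320054e-01],
       [-1.49906165e-03,  9.61302214e-01,  2.75491933e-01,
         6.90918842e-02],
       [-6.88964407e-04, -2.75493170e-01,  9.61302782e-01,
         3.74122207e-01],
       [ 0.00000000e+00,  0.00000000e+00,  0.00000000e+00,
         1.00000000e+00]])}
0.15 [ 0.49972588  0.49979496  0.50028282 -0.50019611] 0.08554870468795289
```

View pics/scene0.png

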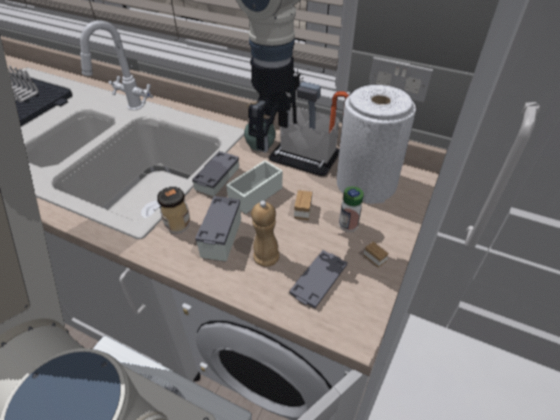

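View pics/side0.png

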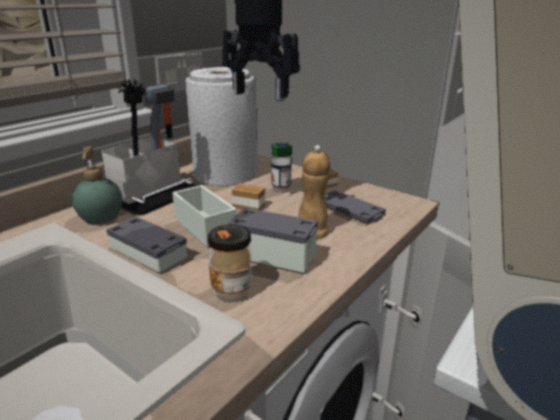

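View pics/wrist0.png

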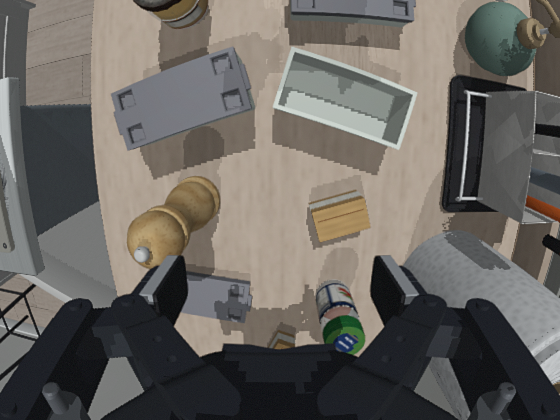

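The wrist view shows the jar (170,5), deep tub (185,97), shallow tub (350,8), open tub (345,98), a carton (340,217), the mill (175,220), the loose lid (215,295), the spice jar (340,310) and a second carton (283,338). Next I'll fuse the depth into a top-down map.

```bash
cat > hlp.py <<'E'
import numpy as np,cv2
def cloud(name,p,d,c):
    fx,fy,cx,cy,T=[c[k] for k in("fx","fy","cx","cy","T")]
    v,u=np.mgrid[0:d.shape[0],0:d.shape[1]].astype(float)
    a=(u-cx)/fx;b=(v-cy)/fy
    if name=="wrist":
        r=np.hypot(a,b)+1e-12; s=np.tan(np.minimum(r,1.5))/r
        a=a*s;b=b*s
    ok=(d>0.02)&(d<3)
    P=np.stack([a*d,-b*d,-d],-1)
    W=P@T[:3,:3].T+T[:3,3]
    return W[ok],p[ok]
def ortho(W,C,x0=0.25,x1=0.85,y0=-0.4,y1=0.4,res=0.001):
    # image right=+x, up=+y
    m=(W[:,0]>x0)&(W[:,0]<x1)&(W[:,1]>y0)&(W[:,1]<y1)&(W[:,2]<0.25)
    W=W[m];C=C[m];o=np.argsort(W[:,2]);W=W[o];C=C[o]
    H=np.full((int((y1-y0)/res),int((x1-x0)/res)),np.nan);I=np.zeros(H.shape+(3,),np.uint8)
    i=((y1-W[:,1])/res).astype(int).clip(0,H.shape[0]-1);j=((W[:,0]-x0)/res).astype(int).clip(0,H.shape[1]-1)
    H[i,j]=W[:,2];I[i,j]=C
    return H,I
E
python3 - <<'E'
from hlp import *
for n in["scene","side","wrist"]:
    z=np.load(f"{n}0.npz");W,C=cloud(n,z["p"],z["d"],z)
    m=(W[:,0]>.3)&(W[:,0]<.8)&(abs(W[:,1])<.35)&(abs(W[:,2])<.02)
    print(n,np.median(W[m][:,2]),z["d"].min(),z["d"].max())
    H,I=ortho(W,C,res=0.00135)
    hv=np.nan_to_num(np.clip(H,0,.18)/.18*255).astype(np.uint8)
    hc=cv2.applyColorMap(hv,cv2.COLORMAP_JET); hc[np.isnan(H)]=0
    cv2.imwrite(f"pics/o_{n}.png",np.hstack([I[:,:,::-1],hc])[:600]); print(I.shape)
E
```

```text
scene 0.0003724115874480516 0.0 3.5164778
(592, 444, 3)
side 0.0009226062880936248 0.0 3.9999354
(592, 444, 3)
wrist 0.0010049925222662126 0.0 1.5605886
(592, 444, 3)
```

Run:
```python
import cv2
for n in["scene","wrist"]:
    i=cv2.imread(f"pics/o_{n}.png"); cv2.imwrite(f"pics/o2_{n}.png",cv2.resize(i,(798,532)))
```

```text
(no output)
```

View pics/o2_wrist.png

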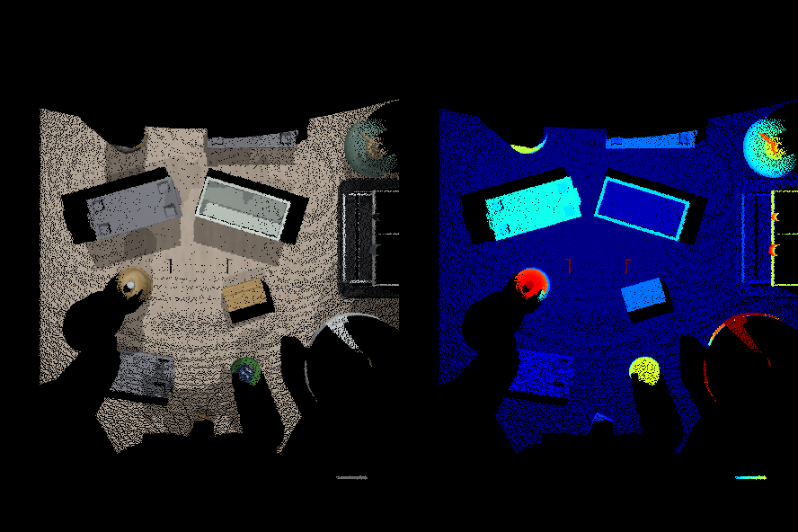

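View pics/o2_scene.png

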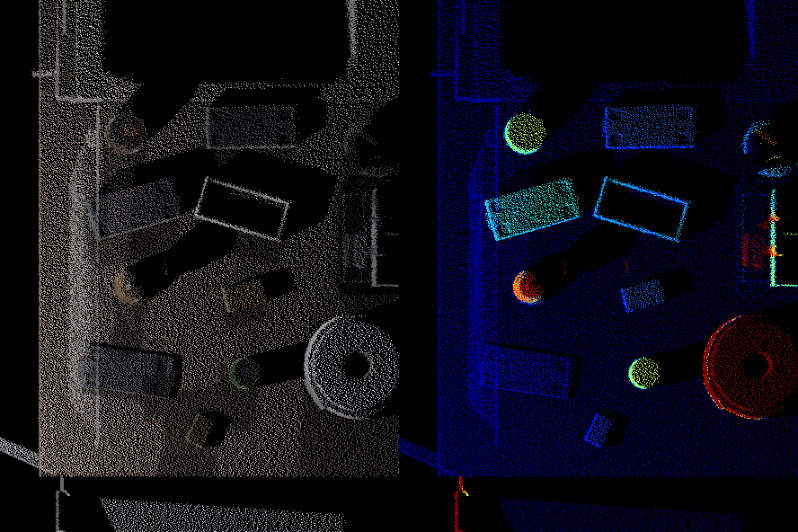

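```bash
cat >> hlp.py <<'E'
def fitrect(W,c,r,zlo,zhi,L=None,B=None):
    m=(np.hypot(W[:,0]-c[0],W[:,1]-c[1])<r)&(W[:,2]>zlo)&(W[:,2]<zhi)
    Q=W[m]; X=Q[:,:2]
    if len(X)<30: return None
    best=None
    for t in np.arange(-90,90,0.25):
        a=np.radians(t);u=X@[np.cos(a),np.sin(a)];v=X@[-np.sin(a),np.cos(a)]
        u0,u1=np.percentile(u,[.7,99.3]);v0,v1=np.percentile(v,[.7,99.3])
        A=(u1-u0)*(v1-v0)
        if (u1-u0)>=(v1-v0) and (best is None or A<best[0]): best=(A,t,u0,u1,v0,v1)
    A,t,u0,u1,v0,v1=best;a=np.radians(t);uc,vc=(u0+u1)/2,(v0+v1)/2
    return dict(n=len(X),c=np.round([uc*np.cos(a)-vc*np.sin(a),uc*np.sin(a)+vc*np.cos(a)],4),deg=t,size=np.round([u1-u0,v1-v0],4),z=np.round(np.median(Q[:,2]),4))
E
python3 - <<'E'
from hlp import *
k=.6/399
def xy(px,py): return (.25+px*k,.4-py*k)
objs=dict(open=(xy(242,209),.085,.057,.07),deep=(xy(133,208),.085,.065,.075),shallow=(xy(252,128),.085,.036,.048),carton=(xy(244,295),.045,.036,.048),small=(xy(203,431),.045,.015,.05),lid=(xy(132,370),.085,.012,.02),mill=(xy(128,287),.05,.1,.18),jar=(xy(125,132),.05,.09,.11),spice=(xy(244,372),.04,.095,.115))
for n in["scene","side","wrist"]:
    z=np.load(f"{n}0.npz");W,C=cloud(n,z["p"],z["d"],z)
    for o,a in objs.items():
        f=fitrect(W,*a)
        if f: print(n,o,*f.values())
E
```

```text
scene open 334 [0.6146 0.0858] -16.75 [0.1334 0.0645] 0.0611
scene deep 1223 [0.4486 0.0865] 51.25 [0.1329 0.1166] 0.0699
scene shallow 825 [0.6246 0.2088] 1.0 [0.136  0.0634] 0.0418
scene carton 285 [ 0.6168 -0.044 ] 15.5 [0.0604 0.0354] 0.042
scene small 307 [ 0.5494 -0.2467] 64.75 [0.044  0.0275] 0.0301
scene lid 1470 [ 0.4405 -0.1585] -8.5 [0.1351 0.0617] 0.016
scene mill 660 [ 0.4406 -0.0335] -53.75 [0.0458 0.0349] 0.1442
scene jar 481 [0.4383 0.1991] 69.0 [0.0571 0.0567] 0.1
scene spice 291 [ 0.6182 -0.1609] -77.75 [0.0425 0.0425] 0.105
side open 498 [0.6148 0.0894] -16.5 [0.1336 0.0628] 0.0613
side deep 1625 [0.4501 0.0891] 15.25 [0.1357 0.0635] 0.0704
side shallow 1666 [0.6248 0.212 ] 0.75 [0.1359 0.0623] 0.0422
side carton 293 [ 0.6177 -0.0402] 17.75 [0.0601 0.0379] 0.0423
side small 92 [ 0.5461 -0.2504] 67.5 [0.0265 0.0257] 0.0271
side lid 894 [ 0.4397 -0.1552] -10.0 [0.1336 0.0631] 0.0165
side mill 946 [ 0.4416 -0.0182] 40.0 [0.0457 0.0291] 0.1359
side jar 989 [0.4393 0.2045] -69.25 [0.0573 0.0567] 0.1004
side spice 194 [ 0.6197 -0.1557] -28.75 [0.0436 0.0418] 0.1051
wrist open 1792 [0.6151 0.0862] -17.0 [0.1316 0.0623] 0.0627
wrist deep 7731 [0.4528 0.0873] 15.75 [0.1362 0.0616] 0.0707
wrist shallow 1959 [0.6295 0.1862] 4.25 [0.1342 0.023 ] 0.0425
wrist carton 1782 [ 0.6174 -0.0431] 16.5 [0.059  0.0362] 0.0428
wrist small 218 [ 0.5531 -0.2282] 11.5 [0.0315 0.0165] 0.0256
wrist lid 2384 [ 0.4676 -0.1616] -9.0 [0.087  0.0625] 0.0167
wrist mill 3029 [ 0.4495 -0.0238] 21.25 [0.0406 0.04  ] 0.151
wrist jar 393 [0.4395 0.1751] -6.25 [0.0412 0.0099] 0.1002
wrist spice 1037 [ 0.6215 -0.1553] -30.0 [0.0433 0.0341] 0.1061
```

```bash
cat >> hlp.py <<'E'
from scipy.spatial.transform import Rotation as Rn
def quat(psi_deg):
    c,s=np.cos(np.radians(psi_deg)),np.sin(np.radians(psi_deg))
    q=Rn.from_matrix([[0,c,s],[0,s,-c],[-1,0,0]]).as_quat()
    return [q[3],q[0],q[1],q[2]]
E
python3 - <<'E'
from hlp import *
from bench import robot
for n in["scene","side","wrist"]:
    z=np.load(f"{n}0.npz");W,C=cloud(n,z["p"],z["d"],z)
    m=(abs(W[:,0]-.55)<.075)&(abs(W[:,1])<.04)&(W[:,2]>.18)&(W[:,2]<.32)
    Q=W[m]; print(n,len(Q))
    if len(Q): 
        for lo in (.18,.19,.2,.205,.21,.215,.22,.23,.25):
            q=Q[(Q[:,2]>=lo)&(Q[:,2]<lo+.005)]
            if len(q):
                L=q[q[:,0]<.55][:,0];Rr=q[q[:,0]>.55][:,0]
                print(lo,len(q),L.min() if len(L) else 0,L.max() if len(L) else 0,Rr.min() if len(Rr) else 0,Rr.max() if len(Rr) else 0,q[:,1].min(),q[:,1].max())
print(robot.get_tool_pos(),robot.get_joints())
for nm,p,psi in [("carton",(.617,-.042,.02),16.5),("tub carton",(.615,.087,.02),-16.75),("lid",(.44,-.157,.01),81),("lid",(.44,-.157,.01),-99),("tub",(.615,.087,.2),73.25),("tub",(.615,.087,.2),-106.75),("deep",(.45,.0875,.05),105.5),("deep",(.45,.0875,.05),-74.5),("sh",(.625,.21,.03),91),("sh",(.625,.21,.03),-89)]:
    q=robot.solve_ik(p,quat(psi)); print(nm,psi,None if q is None else np.round(q,2))
E
```

```text
scene 919
0.25 40 0.49291410038807637 0.5027663007962334 0.5904389429687263 0.594914387761383 -0.01212979224160693 0.009656570164604417
side 1951
0.25 71 0.49267608856640666 0.5072048026572608 0.5915421185443277 0.6074181848289338 -0.009635695614332529 0.01414795933229207
wrist 27660
0.25 500 0.4936746329782953 0.5069966498086247 0.5913322542132929 0.6048958822162078 -0.012134029243253755 0.010930667067437512
[5.49790153e-01 4.02113204e-05 2.03621997e-01] [-1.52581978e-01  2.59068569e-01  2.09869977e-02  1.33368538e+00
  8.35172725e-06  1.41819672e+00]
carton 16.5 [-0.2   0.48 -0.13  0.96  0.    1.08]
tub carton -16.75 [ 0.01  0.48 -0.12  0.97  0.    1.87]
lid 81 [-0.52  0.27 -0.51  0.8   0.   -0.37]
lid -99 [-0.52  0.27 -0.51  0.8   0.    2.78]
tub 73.25 [0.01 0.38 0.19 1.38 0.   0.3 ]
tub -106.75 [ 0.01  0.38  0.19  1.38  0.   -2.84]
deep 105.5 [ 0.01  0.21 -0.47  0.9   0.   -0.26]
deep -74.5 [ 0.01  0.21 -0.47  0.9   0.    2.88]
sh 91 [ 0.2   0.53 -0.    1.04  0.    0.18]
sh -89 [ 0.2   0.53 -0.    1.04  0.   -2.96]
```

Run:
```python
from hlp import *
for n in["scene","side","wrist"]:
    z=np.load(f"{n}0.npz");W,C=cloud(n,z["p"],z["d"],z)
    m=(abs(W[:,0]-.55)<.075)&(abs(W[:,1])<.04)&(W[:,2]>.18)&(W[:,2]<.32)
    Q=W[m]
    print(n,np.percentile(Q[:,2],[0,.2,1,5]).round(4))
    for lo in np.arange(.215,.285,.005):
        q=Q[(Q[:,2]>=lo)&(Q[:,2]<lo+.005)]
        if len(q): print(round(lo,3),len(q),q[q[:,0]<.55][:,0].max(initial=0).round(4),q[q[:,0]>.55][:,0].min(initial=1).round(4))
```

```text
scene [0.2437 0.2449 0.2459 0.2511]
0.24 4 0.5002 0.5915
0.245 35 0.5023 0.5905
0.25 40 0.5028 0.5904
0.255 52 0.5046 0.5904
0.26 48 0.5029 0.5898
0.265 55 0.5047 0.5892
0.27 50 0.5069 0.5901
0.275 44 0.5041 0.59
0.28 32 0.5041 0.5906
side [0.2445 0.245  0.2463 0.2525]
0.24 5 0.5073 0.5923
0.245 57 0.5075 0.5915
0.25 71 0.5072 0.5915
0.255 81 0.5083 0.5913
0.26 79 0.5084 0.592
0.265 82 0.5079 0.5904
0.27 84 0.5078 0.5906
0.275 80 0.5086 0.5913
0.28 76 0.5076 0.5917
wrist [0.2441 0.2458 0.2493 0.2596]
0.24 19 0.5067 0.5918
0.245 317 0.5069 0.5914
0.25 500 0.507 0.5913
0.255 611 0.5071 0.5913
0.26 633 0.507 0.5914
0.265 720 0.5071 0.5911
0.27 730 0.507 0.591
0.275 560 0.5072 0.5911
0.28 637 0.507 0.5913
```

Run:
```python
from hlp import *
z=np.load("side0.npz");T=z["T"]
im=z["p"][:,:,::-1].copy()
im=im[0:180,180:360].repeat(4,0).repeat(4,1).copy()
for x in(.507,.591):
  for zz in(.204,.217,.2445):
    c=T[:3,:3].T@(np.array([x,0,zz])-T[:3,3]); u=z["fx"]*c[0]/-c[2]+z["cx"];v=z["fy"]*-c[1]/-c[2]+z["cy"]
    print(x,zz,u,v); cv2.drawMarker(im,(int((u-180)*4),int(v*4)),(0,0,255),0,8)
cv2.imwrite("pics/tips.png",im[:600])
dd=z["d"][0:110,180:360]; print((dd==0).sum())
```

```text
0.507 0.204 279.290418941623 123.32832977886197
0.507 0.217 279.35782977070863 115.76803293791947
0.507 0.2445 279.50379810791674 99.39731070173735
0.591 0.204 242.25945111421774 115.84774245453292
0.591 0.217 242.06271295431196 108.67639939940064
0.591 0.2445 241.63728789715867 93.16914330553266
57
```

View pics/tips.png

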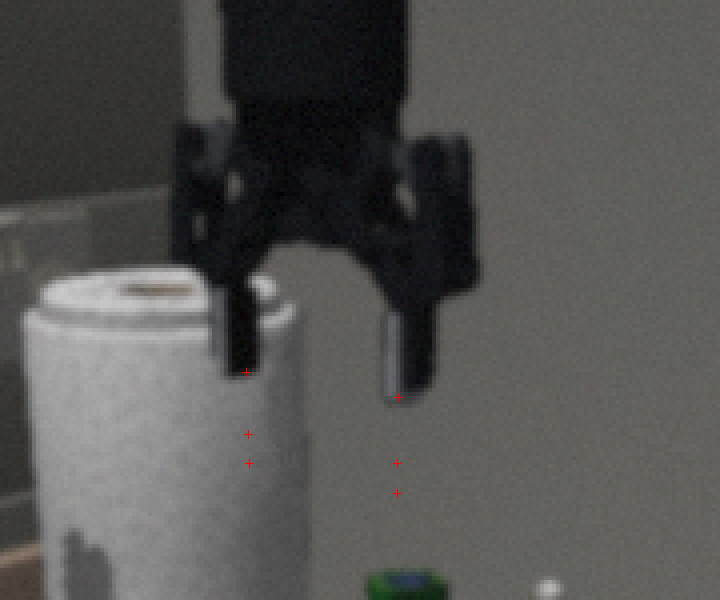

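The side and wrist depth both put the fingertips at z≈0.2445, while the reported TCP is 0.204. That's 41 mm, not the 13 mm described. I'll measure the offset again after a move before relying on either figure.

```bash
cat >> hlp.py <<'E'
def snap(n,tag):
    from bench import grab_frame,camera_info
    ci=camera_info(n);p,d=grab_frame(n);cv2.imwrite(f"pics/{n}_{tag}.png",p[:,:,::-1]);np.savez(f"{n}_{tag}.npz",p=p,d=d,**{k:ci[k] for k in("fx","fy","cx","cy","T")})
    return cloud(n,p,d,ci)
def tips(W,tcp,psi):
    # finger points in tool-ish frame: u along jaws, v across, h above tcp
    c,s=np.cos(np.radians(psi)),np.sin(np.radians(psi));D=W-np.array(tcp)
    u=D[:,0]*c+D[:,1]*s;v=-D[:,0]*s+D[:,1]*c;h=D[:,2]
    for sg in(-1,1):
        m=(u*sg>.0)&(u*sg<.075)&(abs(v)<.02)&(h>-.02)&(h<.075)
        if m.sum()>20:
            hh=h[m];t=np.percentile(hh,.5);k=m&(h<t+.02)
            print("tip",sg,"n",m.sum(),"h",t.round(4),"inner",np.percentile(u[k]*sg,1).round(4),"outer",np.percentile(u[k]*sg,99).round(4),"v",np.percentile(v[k],[1,99]).round(4))
E
python3 - <<'E'
from hlp import *
from bench import robot,jaws
t=robot.get_clock()
robot.reach([.617,-.0425,.10],quat(16.5)); print("reach",robot.get_clock()-t);t=robot.get_clock()
jaws.gripper_to(.074,40); print("jaw",robot.get_clock()-t,robot.get_gripper_width())
tcp=robot.get_tool_pos();print(tcp, robot.get_force())
for n in("wrist","side","scene"):
    W,C=snap(n,"c1");print(n);tips(W,tcp,16.5)
    f=fitrect(W,(.617,-.0425),.045,.038,.046)
    if f: print("carton",*f.values())
    f=fitrect(W,(.615,.087),.085,.056,.068)
    if f: print("open",*f.values())
E
```

```text
reach 0.5832999999999999
jaw 0.275 0.07379033764661518
[ 0.61721242 -0.04209777  0.10176851] [-0.12416737 -0.05515885  0.054183  ]
wrist
tip -1 n 2118 h 0.0375 inner 0.0376 outer 0.0512 v [-0.0111  0.0111]
tip 1 n 2109 h 0.0376 inner 0.0356 outer 0.0493 v [-0.0112  0.0109]
carton 3860 [ 0.6174 -0.0432] 16.25 [0.0592 0.0359] 0.0428
open 3175 [0.6153 0.0859] -16.75 [0.1314 0.0621] 0.0625
side
tip -1 n 189 h 0.0371 inner 0.0361 outer 0.0503 v [-0.0087  0.0138]
tip 1 n 191 h 0.0371 inner 0.0363 outer 0.052 v [-0.0112  0.0135]
carton 261 [ 0.6176 -0.0404] 14.5 [0.06   0.0382] 0.0424
open 551 [0.6151 0.0891] -16.75 [0.1344 0.0629] 0.061
scene
tip -1 n 109 h 0.0348 inner 0.0419 outer 0.0528 v [-0.0118  0.0099]
carton 270 [ 0.6168 -0.0438] 17.25 [0.0605 0.0355] 0.042
open 371 [0.6147 0.0859] -16.5 [0.1336 0.0645] 0.0607
```

View pics/wrist_c1.png

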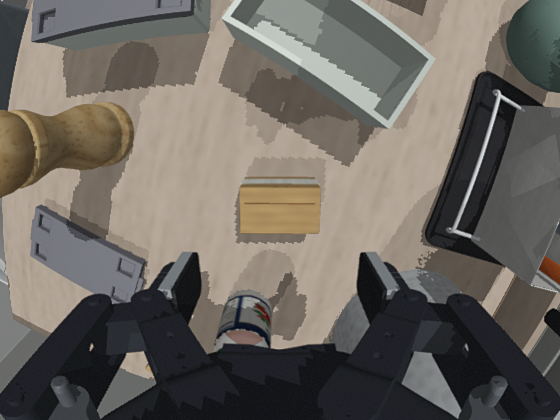

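View pics/side_c1.png

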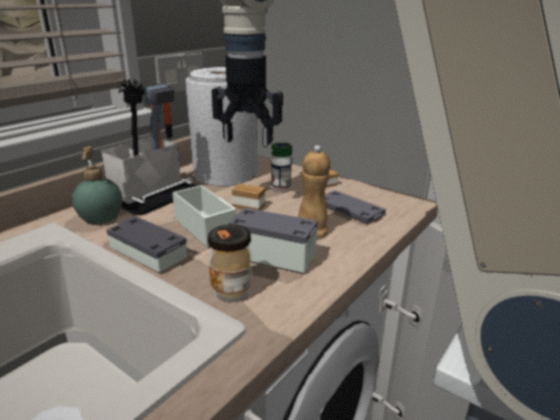

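Run:
```python
from hlp import *
from bench import robot,jaws
q=quat(16.3)
robot.servo_line([.6172,-.043,.03],q,v=.15)
robot.servo_line([.6172,-.043,-.021],v=.08); print(robot.get_tool_pos(),robot.get_force())
jaws.gripper_to(.05,40); print(robot.get_gripper_width(),robot.get_force(),robot.get_tool_pos())
g=robot.get_tool_pos()
robot.servo_line([.6172,-.043,.10],v=.15); print(robot.get_gripper_width(),robot.get_force(),robot.get_clock())
W,C=snap("wrist","c2");W,C=snap("side","c2"); tips(W,robot.get_tool_pos(),16.3)
```

```text
[ 0.61750729 -0.04306683 -0.02063873] [ 0.21478644  0.34352768 -0.08537665]
0.05950619034281497 [-0.10262086  0.78864061  5.53052664] [ 0.61774025 -0.04310977 -0.02020403]
0.05939410380704227 [-0.17276514  0.00709076 -0.09822147] 3.7917
tip -1 n 509 h 0.0214 inner 0.0003 outer 0.0402 v [-0.0112  0.02  ]
tip 1 n 393 h 0.0213 inner 0.0012 outer 0.0398 v [0.0091 0.0199]
```

View pics/wrist_c2.png

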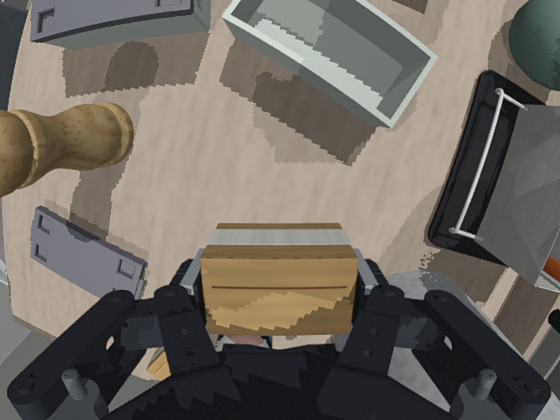

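View pics/side_c2.png

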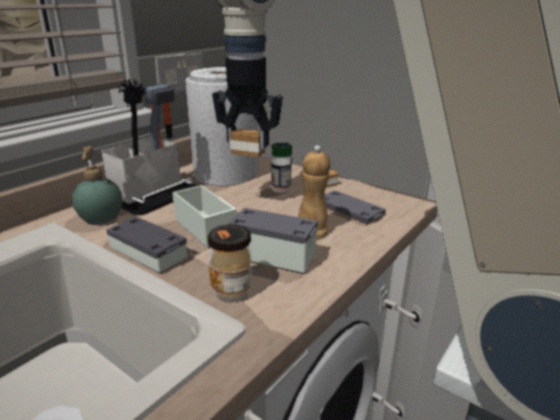

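The carton is held level (wrist view 205–350, 225–335) and its underside is at TCP+20 mm. Now placing it in the tub.

Run:
```python
from hlp import *
from bench import robot,jaws
q=quat(-16.75)
robot.reach([.6152,.0862,.10],q)
robot.servo_line([.6152,.0862,.05],q,v=.15)
for z in(.02,0,-.006,-.0105):
    robot.servo_line([.6152,.0862,z],v=.08); f=robot.get_force();print(robot.get_tool_pos().__repr__(),np.round(f,1))
    if f[2]>6: break
jaws.gripper_to(.072,40); robot.wait(.1);print(robot.get_gripper_width(),robot.get_force())
robot.servo_line([.6152,.0862,.12],v=.2)
W,C=snap("wrist","c3");print(robot.get_clock())
for f in (fitrect(W,(.615,.087),.085,.056,.068),fitrect(W,(.615,.087),.04,.046,.056)): print(f and list(f.values()))
```

```text
array([0.61536055, 0.08621047, 0.02028482]) [ 1.1  0.1 -0.2]
array([ 6.14974597e-01,  8.61890415e-02, -2.09112684e-04]) [ 0.   0.3 -0.6]
array([ 0.61500852,  0.08617683, -0.00617399]) [ 0.5  0.4 -0.5]
array([ 0.61502029,  0.08619581, -0.01075172]) [ 0.1  0.1 -0.2]
0.0725202788665014 [ 1.52116731  0.21345823 -0.31900202]
7.8083
[3638, array([0.6151, 0.0867]), np.float64(-17.0), array([0.1319, 0.0622]), np.float64(0.0625)]
[4072, array([0.6153, 0.0884]), np.float64(-16.75), array([0.059 , 0.0587]), np.float64(0.0517)]
```

View pics/wrist_c3.png

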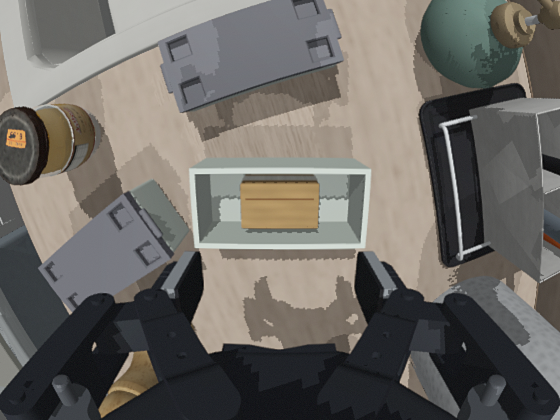

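The carton sits flat and centred on the tub floor (wrist view 242–320, 178–228), top at z 51.7 mm. Next is the lid.

Run:
```python
from hlp import *
from bench import robot,jaws
robot.servo_line([.6152,.0862,.17],v=.3)
robot.reach([.53,-.09,.18],quat(81))
robot.reach([.442,-.157,.12],quat(81))
jaws.gripper_to(.080,60)
tcp=robot.get_tool_pos();print(tcp)
W,C=snap("wrist","l1");tips(W,tcp,81)
print(robot.get_clock(),list(fitrect(W,(.441,-.157),.085,.012,.021).values()))
W,C=snap("side","l1");tips(W,tcp,81)
print(list(fitrect(W,(.441,-.157),.085,.012,.021).values()))
```

```text
[ 0.44293069 -0.15670932  0.12036045]
tip -1 n 1983 h 0.0396 inner 0.0406 outer 0.0542 v [-0.0101  0.012 ]
tip 1 n 1990 h 0.0396 inner 0.0385 outer 0.0521 v [-0.0102  0.012 ]
10.7583 [9348, array([ 0.4416, -0.1585]), np.float64(-8.5), array([0.1367, 0.0613]), np.float64(0.0168)]
tip -1 n 205 h 0.0388 inner 0.0361 outer 0.0457 v [-0.0113  0.012 ]
tip 1 n 224 h 0.04 inner 0.0412 outer 0.0565 v [-0.0075  0.0125]
[896, array([ 0.4395, -0.1551]), np.float64(-8.25), array([0.1343, 0.0643]), np.float64(0.0166)]
```

View pics/wrist_l1.png

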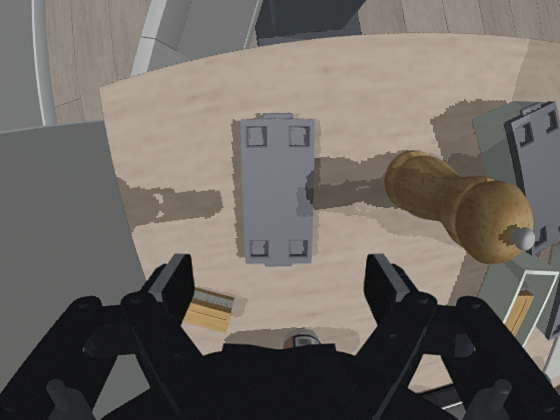

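View pics/side_l1.png

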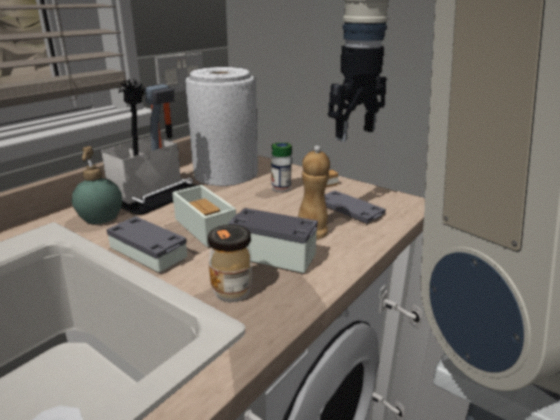

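Run:
```python
from hlp import *
from bench import robot,jaws
robot.servo_line([.47,-.12,.18],quat(81),v=.3)
robot.reach([.6152,.087,.165],quat(73.25))
tcp=robot.get_tool_pos();print(tcp)
W,C=snap("wrist","t1");tips(W,tcp,73.25)
print(robot.get_clock(),list(fitrect(W,(.6152,.087),.085,.056,.068).values()))
print(list(fitrect(W,(.625,.21),.085,.038,.046).values()))
```

```text
[0.61462082 0.08590485 0.16455421]
tip -1 n 1988 h 0.0396 inner 0.0406 outer 0.0543 v [-0.0103  0.0118]
tip 1 n 1986 h 0.0393 inner 0.0385 outer 0.0521 v [-0.0103  0.0116]
12.25 [2227, array([0.6152, 0.0862]), np.float64(-16.75), array([0.1315, 0.0621]), np.float64(0.0627)]
[7323, array([0.6261, 0.209 ]), np.float64(0.75), array([0.1352, 0.0618]), np.float64(0.0428)]
```

View pics/wrist_t1.png

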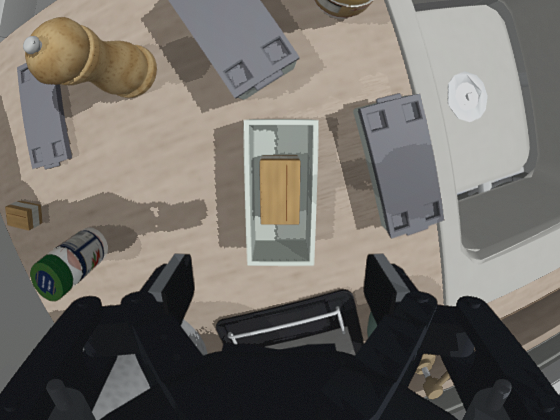

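Run:
```python
from hlp import *
from bench import robot,jaws
robot.servo_line([.55,-.03,.18],quat(80),v=.3)
q=quat(81.4)
robot.reach([.4426,-.1577,.10],q)
robot.servo_line([.4426,-.1577,.0],q,v=.15)
robot.servo_line([.4426,-.1577,-.030],v=.06);robot.wait(.1);print(robot.get_tool_pos(),robot.get_force())
jaws.gripper_to(.05,50); print(robot.get_gripper_width(),np.round(robot.get_force(),1),robot.get_tool_pos())
robot.servo_line([.4426,-.1577,.0],v=.06); print(robot.get_gripper_width(),np.round(robot.get_force(),1))
W,C=snap("wrist","l2")
robot.servo_line([.4426,-.1577,.15],v=.2);robot.wait(.1); print(robot.get_gripper_width(),np.round(robot.get_force(),1),robot.get_tool_pos())
tcp=robot.get_tool_pos()
W,C=snap("wrist","l3");W2,C=snap("side","l3")
for w in(W,W2):
    f=fitrect(w,(.4426,-.1577),.085,.16,.215); print(f and list(f.values()))
print(robot.get_clock())
```

```text
[ 0.44279375 -0.1578268  -0.02978386] [-0.15345346  0.63984322 -0.37061116]
0.060469808887045146 [-2.1  0.4  5.8] [ 0.44285913 -0.15782898 -0.02940958]
0.060769230718747846 [ 0.4 -0.7 -2. ]
0.060458424821330216 [-0.   0.  -0.5] [ 0.44193383 -0.15733073  0.14866755]
[35573, array([ 0.4255, -0.1572]), np.float64(0.25), array([0.1064, 0.0782]), np.float64(0.1949)]
[1210, array([ 0.4404, -0.1508]), np.float64(0.0), array([0.1359, 0.0789]), np.float64(0.1946)]
17.3
```

View pics/wrist_l3.png

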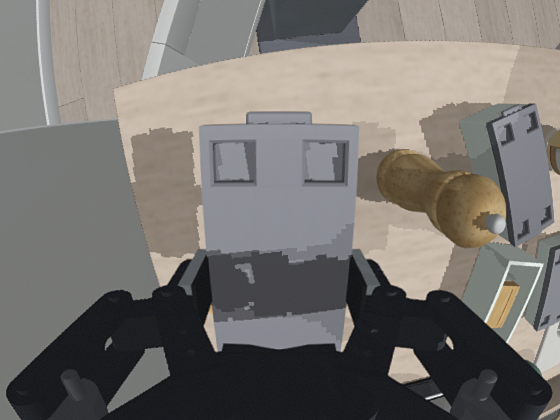

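View pics/side_l3.png

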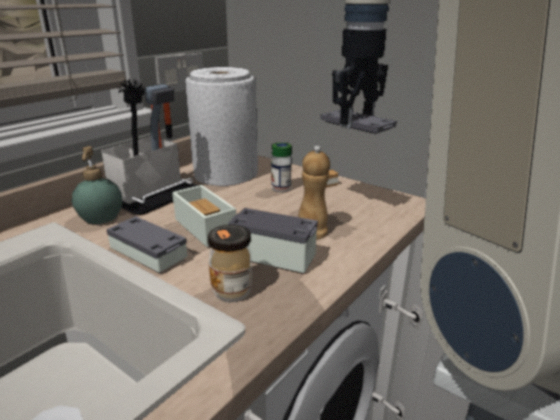

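Run:
```python
from hlp import *
z=np.load("wrist_l3.npz");W,C=cloud("wrist",z["p"],z["d"],z)
tcp=np.array([.4419,-.1573,.1487]);c,s=np.cos(np.radians(81.4)),np.sin(np.radians(81.4));D=W-tcp
u=D[:,0]*c+D[:,1]*s;v=-D[:,0]*s+D[:,1]*c;h=D[:,2]
m=(abs(u)<.012)&(v<.06)&(v>-.1)&(h>.02)&(h<.07)
A=np.c_[u[m],v[m],np.ones(m.sum())]
k=np.ones(m.sum(),bool)
for i in range(5):
    p=np.linalg.lstsq(A[k],h[m][k],rcond=None)[0];k=abs(h[m]-A@p)<.0015
print("plane",p,k.sum(),m.sum(), v[m].min(),v[m].max())
H=h-(p[0]*u+p[1]*v+p[2]);g=abs(H)<.002
gg=g&(abs(u)<.06)&(abs(v)<.1)
print("u range at v>.03",np.percentile(u[gg&(v>.03)],[.5,99.5]),"v max",np.percentile(v[gg],[.5,99.5]), np.percentile(v[gg&(abs(u)>.02)],99.7),np.percentile(v[gg&(abs(u)<.008)],99.7))
for vv in(.02,.03,.04,.05,.06):
    q=gg&(abs(v-vv)<.003); print(vv,np.percentile(u[q],[1,99]).round(4))
```

```text
plane [-0.00110755  0.0010897   0.0462224 ] 11202 11614 -0.039621288473107946 0.05992169677320048
u range at v>.03 [-0.03169035  0.02978759] v max [-0.03709052  0.06632496] 0.06628575765489185 0.06677256779437264
0.02 [-0.0312  0.0294]
0.03 [-0.0312  0.0293]
0.04 [-0.0311  0.0294]
0.05 [-0.0317  0.0296]
0.06 [-0.0313  0.0294]
```

Run:
```python
from hlp import *
from bench import robot,jaws
q=quat(73.25)
robot.servo_line([.50,-.11,.17],quat(80),v=.25)
robot.reach([.6158,.0871,.15],q)
robot.servo_line([.6158,.0871,.045],q,v=.15);robot.wait(.15);print(robot.get_tool_pos(),np.round(robot.get_force(),1))
for z in(.036,.032,.030,.028,.0265,.0255):
    robot.servo_line([.6158,.0871,z],v=.03); f=np.array(robot.get_force());print(np.round(robot.get_tool_pos(),4),np.round(f,1))
    if f[2]>8: break
```

```text
[0.61644576 0.08698754 0.04618467] [-0.7 -0.2 -0.7]
[0.6156 0.0871 0.0357] [ 0.4 -0.3 -1. ]
[0.6157 0.0871 0.0318] [-0.7  0.2 -0.8]
[0.6158 0.0871 0.03  ] [ 0.2  0.7 -0.8]
[0.6161 0.0871 0.0282] [ 1.1 -0.1  1.5]
[0.6163 0.087  0.0271] [-0.5 -0.6  5.3]
[0.6165 0.087  0.0266] [-0.9 -0.9  9.1]
```

Run:
```python
from hlp import *
from bench import robot,jaws
robot.servo_line([.6158,.0871,.0275],v=.03)
jaws.gripper_to(.082,60);robot.wait(.2);print(np.round(robot.get_force(),1),robot.get_gripper_width())
robot.servo_line([.6158,.0871,.16],v=.2);robot.wait(.1)
W,C=snap("wrist","l4");W2,C=snap("side","l4");print(robot.get_clock())
for w in(W,W2):
    f=fitrect(w,(.6158,.0871),.085,.066,.08); print(f and list(f.values()))
m=(np.hypot(W[:,0]-.6158,W[:,1]-.0871)<.03)&(W[:,2]>.06)&(W[:,2]<.08)
Q=W[m];A=np.c_[Q[:,:2]-[.6158,.0871],np.ones(len(Q))];print(np.linalg.lstsq(A,Q[:,2],rcond=None)[0])
```

```text
[-0.9 -0.2  0.2] 0.08159430538451909
23.225
[11444, array([0.6142, 0.0864]), np.float64(-16.5), array([0.1361, 0.0613]), np.float64(0.0727)]
[1207, array([0.6126, 0.0898]), np.float64(-16.5), array([0.1366, 0.0623]), np.float64(0.0722)]
[ 0.00164058 -0.0003876   0.0727917 ]
```

View pics/wrist_l4.png

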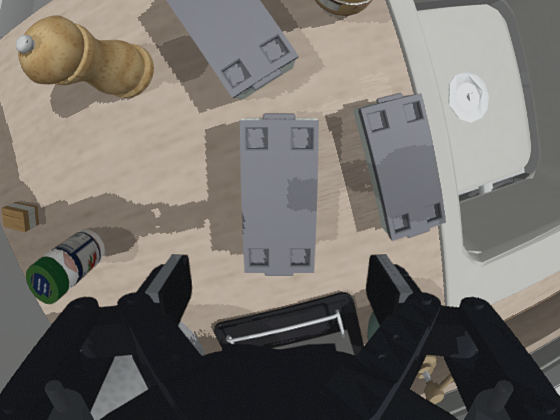

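View pics/side_l4.png

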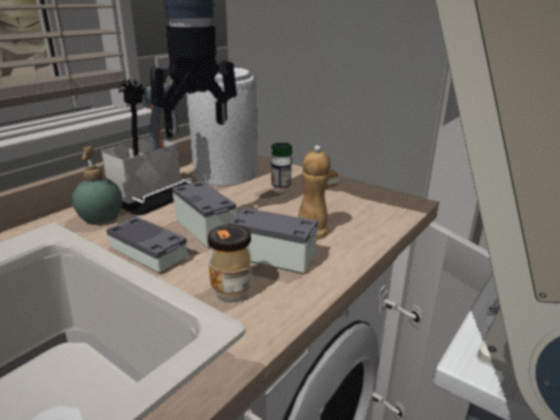

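The lid is seated, level to about 1.6 mrad with its top at z≈72 mm. Next is the deep tub.

Run:
```python
from hlp import *
from bench import robot,jaws
robot.reach([.452,.0875,.165],quat(105.5));robot.wait(.1)
tcp=robot.get_tool_pos();print(tcp)
W,C=snap("wrist","d1");tips(W,tcp,105.5)
f=fitrect(W,(.452,.088),.085,.066,.075);print(robot.get_clock(),list(f.values()))
```

```text
[0.45315342 0.0874358  0.16490091]
tip -1 n 1984 h 0.0405 inner 0.0413 outer 0.0548 v [-0.0097  0.0124]
tip 1 n 1985 h 0.0403 inner 0.0398 outer 0.0535 v [-0.0099  0.0122]
24.075 [10011, array([0.4495, 0.0881]), np.float64(49.0), array([0.1298, 0.1137]), np.float64(0.0707)]
```

View pics/wrist_d1.png

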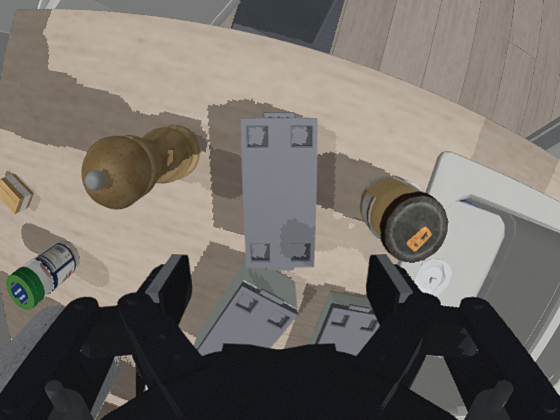

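Run:
```python
from hlp import *
z=np.load("wrist_d1.npz");W,C=cloud("wrist",z["p"],z["d"],z)
a=np.radians(15.5);D=W[:,:2]-[.4505,.0875];u=D@[np.cos(a),np.sin(a)];v=D@[-np.sin(a),np.cos(a)]
k=(abs(u)<.076)&(abs(v)<.042)
print(list(fitrect(W[k],(.4505,.0875),.1,.066,.0722).values()))
```

```text
[9751, array([0.4509, 0.0864]), np.float64(16.0), array([0.1362, 0.0614]), np.float64(0.0707)]
```

Run:
```python
from hlp import *
from bench import robot,jaws
q=quat(105.75)
robot.servo_line([.452,.0875,.06],q,v=.15)
robot.servo_line([.452,.0875,.0],v=.1);robot.wait(.1);print(robot.get_tool_pos(),np.round(robot.get_force(),1))
jaws.gripper_to(.05,80); g=robot.get_tool_pos();print(robot.get_gripper_width(),np.round(robot.get_force(),1),g)
robot.servo_line([.452,.0875,.03],v=.06);robot.servo_line([.452,.0875,.13],v=.15);robot.wait(.1);print(robot.get_gripper_width(),np.round(robot.get_force(),1),robot.get_tool_pos())
robot.reach([.6155,.0871,.13],quat(73.4));robot.wait(.1);tcp=robot.get_tool_pos();print(tcp)
W,C=snap("wrist","d2");W2,C=snap("side","d2");print(robot.get_clock())
c,s=np.cos(np.radians(73.4)),np.sin(np.radians(73.4));D=W-tcp
u=D[:,0]*c+D[:,1]*s;v=-D[:,0]*s+D[:,1]*c;h=D[:,2]
m=(abs(u)<.012)&(v<.06)&(v>-.1)&(h>.04)&(h<.1)
A=np.c_[u[m],v[m],np.ones(m.sum())];k=np.ones(m.sum(),bool)
for i in range(5):
    p=np.linalg.lstsq(A[k],h[m][k],rcond=None)[0];k=abs(h[m]-A@p)<.0015
print("plane",p,k.sum(),m.sum())
H=h-(p[0]*u+p[1]*v+p[2]);gg=(abs(H)<.002)&(abs(u)<.06)&(abs(v)<.1)
for vv in(.03,.045,.06):
    b=gg&(abs(v-vv)<.003); print(vv,np.percentile(u[b],[1,99]).round(4))
print("vmax",np.percentile(v[gg],99.5),np.percentile(v[gg&(abs(u)>.02)],99.5))
```

```text
[0.45257822 0.08751752 0.00073135] [-0.1 -0.1  0.4]
0.06125547014699194 [-0.9 -0.1  6.2] [0.45243282 0.08754455 0.00074365]
0.06141580602432575 [ 0.1  0.2 -4.7] [0.4512951  0.08747844 0.12886631]
[0.61447571 0.08719627 0.12968179]
28.55
plane [-0.00023412  0.0008483   0.06999549] 13217 13788
0.03 [-0.0314  0.0291]
0.045 [-0.0317  0.0294]
0.06 [-0.0316  0.0294]
vmax 0.06609227993859981 0.06599844335590332
```

View pics/side_d2.png

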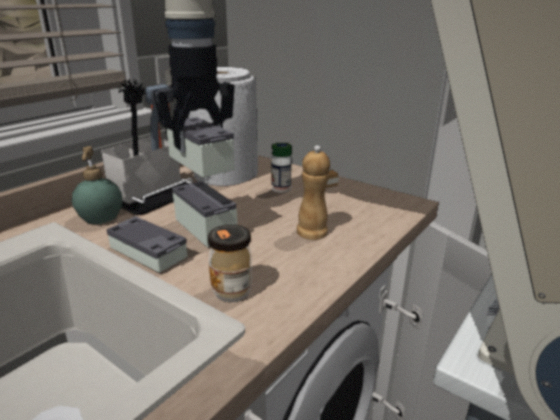

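View pics/wrist_d2.png

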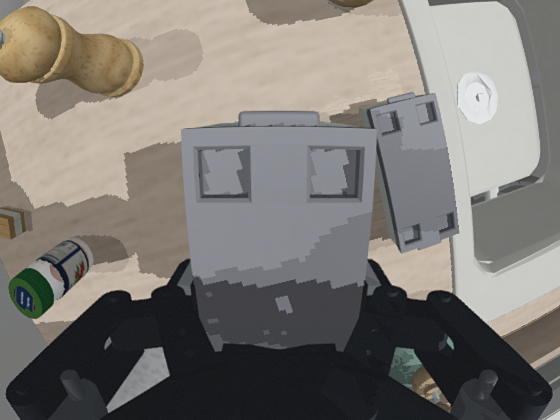

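Run:
```python
from hlp import *
from bench import robot,jaws
q=quat(73.4);X,Y=.6147,.0873
robot.servo_line([X,Y,.085],q,v=.12);robot.wait(.15);print(robot.get_tool_pos(),np.round(robot.get_force(),1))
for z in(.076,.073,.071,.0695,.068,.067):
    robot.servo_line([X,Y,z],v=.03); f=np.array(robot.get_force());print(np.round(robot.get_tool_pos(),4),np.round(f,1))
    if f[2]>5: break
```

```text
[0.61532182 0.08732952 0.08614784] [ 0.8 -0.5 -3.7]
[0.6146 0.0873 0.0758] [ 0.3 -0.2 -3.6]
[0.6146 0.0873 0.0728] [ 0.1  0.3 -3.1]
[0.6146 0.0873 0.0709] [-0.  -0.1 -4.1]
[0.6146 0.0873 0.0694] [-0.1 -0.6 -4.8]
[0.6147 0.0873 0.068 ] [ 0.2  0.2 -4.5]
[0.6148 0.0872 0.0678] [-3.4 -0.6  4.6]
```

Run:
```python
from hlp import *
from bench import robot,jaws
jaws.gripper_to(.082,60);robot.wait(.2);print(np.round(robot.get_force(),1))
robot.servo_line([.6147,.0873,.22],v=.2);robot.wait(.1)
W,C=snap("wrist","d3");W2,C=snap("side","d3");print(robot.get_clock())
for w in(W,W2):
    f=fitrect(w,(.6150,.0871),.085,.130,.145); print(f and list(f.values()))
m=(np.hypot(W[:,0]-.6158,W[:,1]-.0871)<.03)&(W[:,2]>.12)&(W[:,2]<.15)
Q=W[m];A=np.c_[Q[:,:2]-[.6158,.0871],np.ones(len(Q))];print(np.linalg.lstsq(A,Q[:,2],rcond=None)[0])
```

```text
[-0.8  0.4  0.3]
32.5833
[12180, array([0.6134, 0.0866]), np.float64(-16.5), array([0.1364, 0.0613]), np.float64(0.1376)]
[1165, array([0.6122, 0.09  ]), np.float64(-16.25), array([0.1358, 0.0621]), np.float64(0.1372)]
[0.00048936 0.0012481  0.13779264]
```

View pics/side_d3.png

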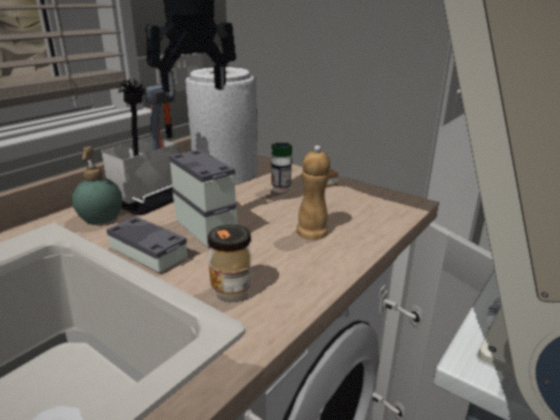

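View pics/wrist_d3.png

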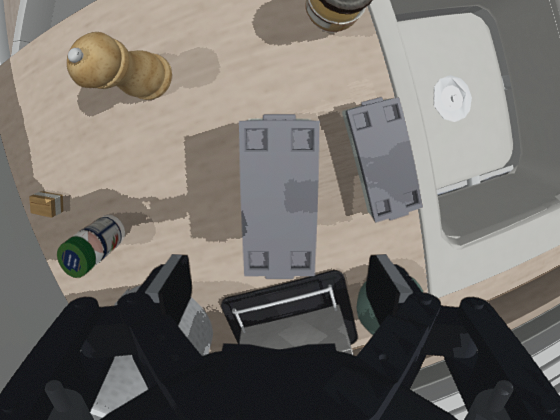

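Run:
```python
from hlp import *
from bench import robot,jaws
robot.reach([.626,.2095,.18],quat(91));robot.wait(.15)
tcp=robot.get_tool_pos();print(tcp)
W,C=snap("wrist","s1");tips(W,tcp,91)
k=(W[:,1]>.165)
f=fitrect(W[k],(.626,.2095),.085,.038,.046);print(robot.get_clock(),list(f.values()))
for y in(.24,.245,.25,.255,.26,.265,.27,.275,.28):
    m=(abs(W[:,0]-.626)<.015)&(abs(W[:,1]-y)<.0025);print(y,np.percentile(W[m][:,2],[2,50,98]).round(3) if m.any() else None)
```

```text
[0.62625719 0.20869028 0.18040119]
tip -1 n 1992 h 0.0406 inner 0.0414 outer 0.0552 v [-0.0099  0.0122]
tip 1 n 1970 h 0.0405 inner 0.0397 outer 0.0533 v [-0.0102  0.012 ]
33.3667 [7563, array([0.6272, 0.2092]), np.float64(1.0), array([0.1369, 0.0614]), np.float64(0.0427)]
0.24 [0.042 0.307 0.312]
0.245 [-0.     0.288  0.313]
0.25 [0.004 0.246 0.285]
0.255 [0.008 0.266 0.311]
0.26 [0.009 0.273 0.312]
0.265 [0.01  0.295 0.315]
0.27 [0.01  0.282 0.314]
0.275 [0.009 0.289 0.314]
0.28 [0.004 0.276 0.3  ]
```

View pics/wrist_s1.png

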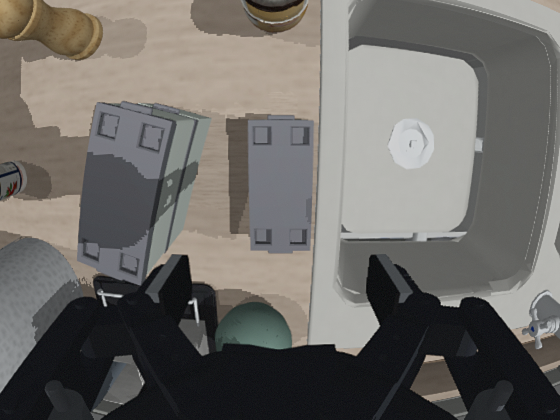

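Run:
```python
from hlp import *
from bench import robot,jaws
q=quat(91);X,Y=.6280,.2100
robot.servo_line([X,Y,.05],q,v=.15)
robot.servo_line([X,Y,-.0145],v=.1);robot.wait(.1);print(robot.get_tool_pos(),np.round(robot.get_force(),1))
jaws.gripper_to(.05,70); g=robot.get_tool_pos();print(robot.get_gripper_width(),np.round(robot.get_force(),1),g)
robot.servo_line([X,Y,.03],v=.08);robot.servo_line([X,Y,.17],v=.18);robot.wait(.1);print(robot.get_gripper_width(),np.round(robot.get_force(),1))
robot.reach([.614,.0875,.175],quat(73.4));robot.wait(.15);tcp=robot.get_tool_pos();print(tcp)
W,C=snap("wrist","s2");W2,C=snap("side","s2");print(robot.get_clock())
c,s=np.cos(np.radians(73.4)),np.sin(np.radians(73.4));D=W-tcp
u=D[:,0]*c+D[:,1]*s;v=-D[:,0]*s+D[:,1]*c;h=D[:,2]
m=(abs(u)<.012)&(v<.06)&(v>-.1)&(h>.03)&(h<.09)
A=np.c_[u[m],v[m],np.ones(m.sum())];k=np.ones(m.sum(),bool)
for i in range(8):
    p=np.linalg.lstsq(A[k],h[m][k],rcond=None)[0];k=abs(h[m]-A@p)<.0015
print("plane",p,k.sum(),m.sum())
H=h-(p[0]*u+p[1]*v+p[2]);gg=(abs(H)<.002)&(abs(u)<.06)&(abs(v)<.1)
for vv in(.03,.045,.06):
    b=gg&(abs(v-vv)<.003); print(vv,np.percentile(u[b],[1,99]).round(4))
print("vmax",np.percentile(v[gg],99.5),np.percentile(v[gg&(abs(u)>.02)],99.5))
```

```text
[ 0.62858978  0.21011994 -0.01359741] [ 0.5 -0.7  0.1]
0.06094715127572004 [-1.2 -0.3  5.7] [ 0.62851297  0.21005427 -0.01348078]
0.06103120695995446 [ 0.1  0.  -2.5]
[0.61400051 0.08823268 0.17463544]
38.1417
plane [-0.00035261  0.00040627  0.05628298] 11951 12422
0.03 [-0.0313  0.0293]
0.045 [-0.0315  0.0296]
0.06 [-0.0313  0.0298]
vmax 0.06664995828147016 0.06647448873768343
```

View pics/side_s2.png

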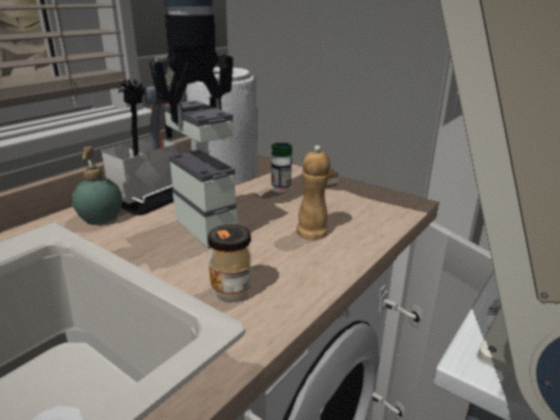

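View pics/wrist_s2.png

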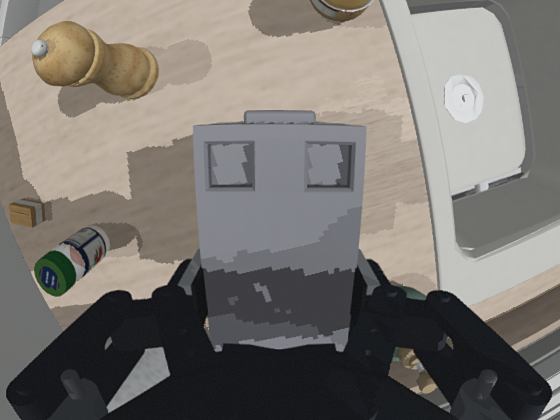

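Run:
```python
from hlp import *
from bench import robot,jaws
q=quat(73.5);X,Y=.6141,.0875
robot.servo_line([X,Y,.135],q,v=.12);robot.wait(.15);print(robot.get_tool_pos(),np.round(robot.get_force(),1))
for z in(.127,.124,.122,.1205,.119,.118,.117):
    robot.servo_line([X,Y,z],v=.03); f=np.array(robot.get_force());print(np.round(robot.get_tool_pos(),4),np.round(f,1))
    if f[2]>4: break
if robot.get_tool_pos()[2]<.1205:
    jaws.gripper_to(.082,60);robot.wait(.2);print(np.round(robot.get_force(),1))
    robot.servo_line([X,Y,.25],v=.2);robot.wait(.1)
    W,C=snap("wrist","s3");W2,C=snap("side","s3");W3,C=snap("scene","s3");print(robot.get_clock())
    for w in(W,W2,W3):
        f=fitrect(w,(.6145,.0873),.085,.168,.180); print(f and list(f.values()))
    m=(np.hypot(W[:,0]-.6145,W[:,1]-.0871)<.03)&(W[:,2]>.16)&(W[:,2]<.185)
    Q=W[m];A=np.c_[Q[:,:2]-[.6145,.0871],np.ones(len(Q))];print(np.linalg.lstsq(A,Q[:,2],rcond=None)[0])
```

```text
[0.61464318 0.08763382 0.13604994] [-0.2 -0.  -1.8]
[0.614  0.0875 0.1268] [ 0.1  0.2 -1.4]
[0.614  0.0875 0.1238] [-0.2 -0.8 -1.6]
[0.614  0.0875 0.1219] [-0.7 -0.5 -2.2]
[0.6141 0.0875 0.1204] [-0.3 -0.2 -1.3]
[0.6141 0.0875 0.1189] [ 0.2 -0.2 -0.8]
[0.6143 0.0875 0.1185] [-0.4  0.1  3.4]
[0.6144 0.0875 0.1185] [-3.  -0.8 11.3]
[-0.3 -0.6  0.4]
42.3083
[12434, array([0.6128, 0.0869]), np.float64(-17.0), array([0.1364, 0.0613]), np.float64(0.1747)]
[1076, array([0.6114, 0.0904]), np.float64(-16.5), array([0.137 , 0.0622]), np.float64(0.1742)]
[1028, array([0.6113, 0.0866]), np.float64(-16.5), array([0.136 , 0.0623]), np.float64(0.1737)]
[0.00089877 0.0003362  0.17478053]
```

```bash
ls pics | grep s3
```

```text
scene_s3.png
side_s3.png
wrist_s3.png
```

View pics/side_s3.png

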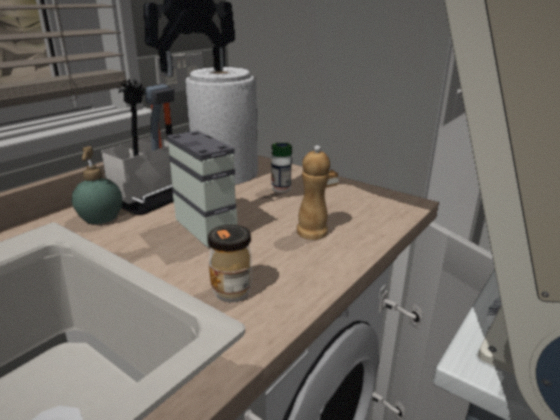

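View pics/scene_s3.png

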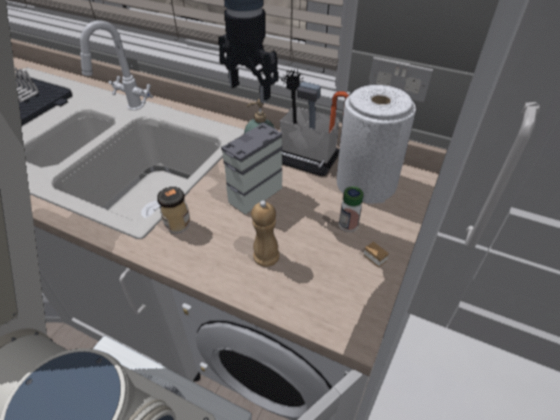

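Run:
```python
from hlp import *
# per-layer check with the side camera: lateral position of visible wall faces by layer
z=np.load("side_s3.npz");W,C=cloud("side",z["p"],z["d"],z)
a=np.radians(-16.6);D=W[:,:2]-[.6145,.0875];u=D@[np.cos(a),np.sin(a)];v=D@[-np.sin(a),np.cos(a)]
for nm,lo,hi in(("tub",.012,.056),("lid",.065,.071),("deep",.078,.13),("shal",.142,.17)):
    k=(W[:,2]>lo)&(W[:,2]<hi)&(abs(u)<.075)&(abs(v)<.045)
    e=k&(u<-.055)&(abs(v)<.025); f=k&(v>.02)&(abs(u)<.05)
    print(nm,"end face u",np.median(u[e]).round(4),e.sum(),"long face v",np.median(v[f]).round(4),f.sum())
```

```text
tub end face u -0.066 237 long face v 0.0319 475
lid end face u -0.0662 90 long face v 0.0319 67
deep end face u -0.0657 737 long face v 0.032 640
shal end face u -0.0664 420 long face v 0.0322 375
```

All layers line up within 1 mm, the tower is level at the right height, and the gripper is clear. I'm handing it in.

Run:
```python
from bench import robot
robot.job_done();print(robot.get_clock())
```

```text
the job is handed in; nothing more can be done
the job is handed in; nothing more can be done
```

The lunch tower is packed and handed in: carton in the open tub, lid closed on it, then the deep tub, then the shallow tub on top. The clock read 42.3 s at my last check, before handing in. No verdict was reported.

- **Tower:** In the last side view the wall faces of all four layers agree within 1 mm. The top is level to about 1 mrad, at z of about 174 mm as expected. The lid and the deep tub also measured level and at seated height when they were placed.
- **Carton:** After release it lay centred on the tub floor, with its top at about 51 mm. It has not been seen since the lid closed.
- **Surroundings:** The open tub did not move noticeably. The mill and both jars look upright and in place in the last pictures, but I did not re-measure them.
- **Disagreement found:** The fingertips sat 37 to 41 mm behind the reported tool point with the jaws 74 to 85 mm open, against the 13 mm in the description. I measured this with the cameras and commanded tool heights to match, and every contact came at the height that predicted.
- **Camera offset:** The side camera read y about 3 mm higher than the wrist camera. I used the wrist camera for all relative placing.

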